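Refit the dust pot to the suction unit

ROBOT

A 7-joint arm with a two-finger parallel gripper is mounted at the origin on the work surface. World frame = base frame: x ahead of the robot, y to its left, z up, the work surface at z = 0. Lengths are in m, angles in rad, forces in N, time in s.
With the tool pointing down it reaches from about 0.4 to 0.875 m from the base axis. Payload 4.4 kg.
Tool frame: the origin (TCP) lies at the very end of the fingers, on their centre line; the grasp point (between the pads) lies 19 mm behind it (bot.pinch_z is the distance from the TCP to the grasp point, in m); z points along the fingers, y is the line along which they close (so a half turn about z gives the same grasp; the last joint's range is limited). The gripper opens to 85 mm and grips with 20 to 120 N. Pads are 22 mm wide; open, the fingers measure 114 mm over their backs; the gripper's body (76 mm by 85 mm) begins 54 mm behind the grasp point. The pads swing forward as they close: fully open they stand 13 mm farther back than shut.
Start: joints at [1.185, 0.628, 0.038, 1.517, -0.027, 0.996, -0.02], TCP at [0.204, -0.617, 0.231] pointing down, gripper open.
Joint ranges: [-3.06, 3.06], [-0.37, 2.12], [-1.25, 1.32], [0.18, 2.47], [-1.1, 4.24], [0.23, 1.98], [-2.94, 2.94]. Speed limits (rad/s): [2.57, 2.57, 3.14, 3.14, 3.14, 3.14, 3.14].

INTERFACE

Orientations are given as a unit quaternion [w, x, y, z].
In Python, from cell import bot gives the robot as it stands.
- The arm moves only by the tool step_arm, never from a script. Its argument "series" is a list that holds one entry, the list of rows, each a list of 4 numbers: the shift along the tool's x, y, z scaled (see below), then the turn about the tool's z scaled (see below). A call has 1 to 12 rows; each row shifts and turns the commanded pose from where the row before left it, along the tool's axes as they then stand; what a row does not reach is not made up. The controller multiplies each number of a shift by 30 mm and each number of a turn by 5 degrees. A row lasts 1/12 s, in which the tool goes at most 41.7 mm and 7.16 degrees, less where a joint would pass 70% of its speed; a pose out of reach is approached as far as the arm can. A call with a number of a shift or a turn outside -1 to 1 is refused whole. A call with a gripper value outside its range is refused whole. "hand" is the gripper command: -1 is fully open, 1 is shut, values between are in proportion, set as the call begins (left out, the last holds). The fingers move at their own pace and stop on an object; "squeeze" is the grip in N (left out, the last holds). Time passes only in rows, so rows that do not move let the fingers close. It gives the time, the measured TCP pose, the force, the opening and the grip force at its end, in the units of the state.
- bot.get_obs(): the state, without advancing time (a new reading comes with each control period).
- bot.grab_frame(name): name is "scene" or "side" or "wrist"; returns the picture (400x640x3 uint8, red, green, blue); there is no depth.
- bot.camera_info(name): a dict with "fx", "fy", "cx", "cy" (pixels), "rvec" (rotation vector, rad) and "tvec" (3), from world to camera coordinates, as OpenCV has them. Camera axes: x right, y down, z forward; pixel columns grow to the right and rows downward; lengths in m; the calibration is good to about 2 mm. A picture is of the moment at which its call begins: read the wrist's pose just before it. camera_info takes no time and is no camera call; for the wrist camera it gives the pose at the moment of the call.
- bot.hand_in(): hands the job in; it is judged then, once.
The state is a dict: "clock": time; "qpos": joint angles; "joint_vel": joint speeds; "tau": joint torques, N m; "position": TCP position; "orientation": TCP orientation; "wrist_force": force on the tool from outside, world axes, zero at the start; "torque": the same for the moment, N m; "gripper_width": finger opening in m; "grasp_force": force on a finger pad.
Only numpy, scipy, OpenCV 4.12 (cv2) and the standard library are available. Lean on these libraries where they do the work, as an engineer would, in place of code of your own. Each camera call takes 0.05 s, during which the arm holds its last target. There are 200 camera calls.

TASK

The emptied dust pot of the jeweller's suction unit has just been weighed and still stands on the bench scale. Lift it off by its bail handle, set it down on the bench in front of the unit's pipe fitting (set, not dropped), fold the bail right back away from the pipe and let go; then take the pot by its square head and push its pipe straight into the fitting until the spring collar snaps back and the pipe is locked fully home. Let go and leave the pot standing flat on the bench with the bail still folded back, and leave the other things on the bench where they are.

Things in the scene. Friction and masses are not known exactly. Their poses are not given: they have to be found in the camera images.
- pot: Dust pot, loose, 0.35 to 0.53 kg. Origin: centre of its underside; z up; +x is the way its locking pipe points. Aluminium bowl 80 mm across, 58 mm high, tapering in to 68 mm height, on a smooth nylon foot (74 mm) that slides easily; grey square head on top; level steel pipe on the head's +x side, short wide inlet (32 mm across, 14 mm long) on its -x side; hinged bail. Starts upright on the scale.
- head (a point): In the pot's square head, on the pot's axis, 104 mm above the underside; axes as the pot's. The head is 46 x 46 mm, sides square to x and y, from 66 to 120 mm above the underside. With the bail folded back nothing stands beside its y faces above 79 mm.
- pipe_tip (a point): Centre of the tip of the pot's pipe, 90 mm along +x and 95 mm above the pot's origin; axes as the pot's. From the head's face: 33 mm of plain pipe 22 mm across, a 15 mm long groove 12 mm across, a 6 mm land 22 mm across, and a 13 mm cone narrowing to 9 mm at the tip.
- bail (a joint): Swing of the bail, rad: 0 upright, growing as it leans back (to the pot's -x side, away from the pipe), stop at 1.3 = folded back. It turns about the line along the pot's y, 70 mm above the underside, through the pot's axis. Light friction: it stays where it is left when near upright and is moved by a light push.
- bail_bar (a point): Middle of the bail's grip bar, 87 mm from the hinge line: a wooden roll 12 mm thick and 56 mm long along the pot's y. Upright it is 157 mm above the pot's underside; folded back, 84 mm behind the pot's axis and 93 mm up. The wire legs (5 mm) run down at y = +-44.5 mm. The bail weighs 30 g.
- scale: Bench scale, fixed. Origin: bench level under the centre of its round steel pan (124 mm across, top 60 mm above the bench). Case 190 x 170 mm, 40 mm high, reaching from x = -115 to +75 mm, y = +-85 mm in its own frame.
- unit: Suction unit, fixed: grey steel box, x = 0 to 210 mm of its frame, y = +-100 mm, 195 mm high. Origin: bench level under the middle of its front face; +x points into the unit, the way the pipe is pushed. The fitting stands out of the front face at y = 0, axis level, 95 mm above the bench: a pot standing flat on the bench has its pipe at the right height.
- port (a point): Centre of the fitting's mouth, 66 mm out from the unit's front face, 95 mm above the bench; +x is the direction in which the pipe is pushed (level, into the unit), z up. Flared mouth 34 mm, bore 24.6 mm; the collar round it is 52 mm across. Tall bystanders stand at least 75 mm to either side of its axis line, low ones at least 50 mm.
- port_end (a point): Where the pipe tip bottoms: on the fitting's axis, 50 mm inside the mouth, axes as the port's. The pipe is locked from 1.5 mm before that. With the pipe home, the pot's axis is 40 mm in front of the mouth (106 mm from the unit's face).
- collar (a joint): Travel of the fitting's spring collar, m: 0 forward (rest, and again when locked), about 0.005 pushed back towards the unit while the pipe's land passes its locking rollers. Pushing the pipe in takes about 6 to 12 N at the tightest place, with the pot sliding on the bench; then the collar snaps back to 0 and the pipe cannot be pulled out.
- bottle: Bystander: closed amber bottle, 48 mm across, 115 mm high, origin at the centre of its underside, beside the fitting's lane or beside the scale.
- jar: Bystander: lidded glass jar, 62 mm across, 75 mm high, origin under its centre, beside the scale or beside the fitting's lane.
- block: Bystander: steel bench block on a wooden base, 85 x 85 x 36 mm, origin under its centre, beside the fitting's lane.
- tape: Bystander: roll of tape lying flat, 96 mm across, 24 mm high, origin under its centre, beyond the scale.
- pliers: Bystander: pliers lying flat, about 165 mm long along x, 55 mm wide, 12 mm high, beside the scale.
- clamp: Bystander: wooden ring clamp lying flat, 140 mm long along x, 36 mm wide, 26 mm high, beside the fitting's lane.
- dish: Bystander: small white porcelain dish, 80 mm across, 32 mm high, origin under its centre, beside the fitting's lane.
Not all that is in view belongs to the job. Leave any yellow look-alike of the pot alone.

How it is judged:
On the way, in this order (a step that is already met when the one before it is completed fails the run):
1. the pot is lifted clear of the scale, held by its bail (height (world z) of pot above 0.08 m and contact force between the fingers and bail above 0.5 N), for 0.1 s.
2. the pot stands flat on the bench, pipe still outside the fitting, bail folded back (over 0.9 rad), let go (height (world z) of pot below 0.004 m and angle between pot's own z axis and vertical below 0.05 rad and value of joint bail above 0.9 rad and x of pipe_tip in the frame of port below 0 m and contact force between the fingers and pot below 0.05 N), for 0.2 s.
3. the pipe enters the fitting while the pot is handled by its body, not the bail (x of pipe_tip in the frame of port above 0.01 m and horizontal distance between pipe_tip and port below 0.045 m and contact force between the fingers and pot above 1 N and contact force between the fingers and bail below 0.2 N), for 0.05 s.
At the end, for the whole second after the job is handed in: Pipe tip 46.5 mm or more inside the mouth, within 4 mm of its axis sideways and 0.1 rad in line; collar within 1.5 mm of rest; pot flat on the bench (4 mm, 0.05 rad), still, let go, bail folded back beyond 0.9 rad; other things upright, within 30 mm of their places (x of pipe_tip in the frame of port above 0.0465 m and y of pipe_tip in the frame of port between -0.004 and 0.004 m and angle between the x axis of pot and the x axis of port, either way round below 0.1 rad and value of joint collar below 0.0015 m and height (world z) of pot below 0.004 m and angle between pot's own z axis and vertical below 0.05 rad and value of joint bail above 0.9 rad and linear speed of pot below 0.02 m/s); the robot touches nothing.
It fails at once if the pot is dropped (falls free) (linear speed of pot above 0.6 m/s and contact force between the fingers and pot below 0.02 N).
It fails at once if the pot is tipped over (angle between pot's own z axis and vertical above 0.8 rad).
It fails at once if a bystander is shoved more than 30 mm or knocked over (distance of any of bottle, jar, block, tape, pliers, clamp, dish from where it was at the start of the episode above 0.03 m or angle between any of bottle, jar's own z axis and vertical above 0.5 rad).
It also fails if it takes over 61 s, if anything falls off the work surface, if the arm or the gripper's body presses on something with over 40 N, if the wrist force passes 120 N, or if a joint passes its speed limit or range.

## Working session

There is one attempt and no reset: what is moved stays moved. The work goes in short steps, Python scripts to look and compute and a tool call to move; the robot and the scene stay as the last step left them, time stands still between calls to the robot, and variables do not carry over. Pictures are saved under pics/ and viewed, at most 10 in all, crops included, and the job is handed in when it is done.

Besides the shell and the picture viewer there is one more tool, called after ">>>" as name([rows], argument=value, ...), one row to a line, values as JSON. step_arm: Moves the arm, as the interface text tells. Shifts and turns lie within -1 to 1; 1 stands for 30 mm of shift or 5 degrees of turn. Its arguments: {"type":"object","properties":{"series":{"type":"array"},"hand":{"type":"number"},"squeeze":{"type":"number"}},"required":["series"]}

```bash
mkdir -p pics; ls; cat > h.py <<'E'
import numpy as np, cv2
from cell import bot
def cam(n):
    c=bot.camera_info(n); R=cv2.Rodrigues(np.array(c["rvec"],float))[0]; t=np.array(c["tvec"],float).ravel()
    K=np.array([[c["fx"],0,c["cx"]],[0,c["fy"],c["cy"]],[0,0,1]]); return K,R,t
def proj(n,P):
    K,R,t=cam(n); p=(R@np.atleast_2d(P).T).T+t; p=p@K.T; return p[:,:2]/p[:,2:]
def atz(n,uv,z):
    K,R,t=cam(n); d=R.T@np.linalg.inv(K)@np.array([*uv,1.]); o=-R.T@t; return o+d*(z-o[2])/d[2]
def tri(a,ua,b,ub):
    A=[];B=[]
    for n,uv in((a,ua),(b,ub)):
        K,R,t=cam(n); d=R.T@np.linalg.inv(K)@np.array([*uv,1.]); d/=np.linalg.norm(d); M=np.eye(3)-np.outer(d,d); A.append(M);B.append(M@(-R.T@t))
    return np.linalg.lstsq(np.vstack(A),np.hstack(B),rcond=None)[0]
def snap(n,f,crop=None,k=1):
    im=bot.grab_frame(n); cv2.imwrite("pics/raw_"+f+".png",im[...,::-1])
    save(im,f,crop,k)
def save(im,f,crop=None,k=1):
    if crop: x0,y0,x1,y1=crop; im=im[y0:y1,x0:x1]
    cv2.imwrite("pics/"+f+".png",cv2.resize(im,None,fx=k,fy=k,interpolation=cv2.INTER_CUBIC)[...,::-1])
E
python3 - <<'E'
from h import *
s=bot.get_obs(); print(s)
snap("scene","s0",k=1.25); snap("side","d0",k=1.25)
for n in("scene","side","wrist"):
    K,R,t=cam(n); print(n,-R.T@t,R[2],K[0,0])
E
```

```text
pics
{'clock': 0.0, 'qpos': array([ 1.18517299,  0.62934399,  0.03844377,  1.5183699 , -0.02700386,
        0.99629397, -0.02001771]), 'joint_vel': array([ 2.02101502e-04, -8.39285134e-05, -6.69021475e-04,  5.26238179e-04,
       -6.29420531e-04,  1.20171116e-03, -3.45453180e-04]), 'tau': array([ 1.16753472e-03, -5.63397145e+01,  1.22707710e+00, -1.93445778e+01,
        1.11149205e-02,  1.04795818e-02, -8.50792503e-06]), 'position': array([ 0.20419037, -0.61643701,  0.2303899 ]), 'orientation': array([-9.34601838e-04,  9.87242606e-01,  1.59220406e-01, -1.62305575e-04]), 'wrist_force': array([ 0.56711861, -0.08256095, -0.18629318]), 'torque': array([-0.00313251, -0.00751512, -0.00196495]), 'grasp_force': 0.0, 'gripper_width': 0.08549588416170248}
scene [ 1.13375578 -0.17806607  1.12547208] [-0.5047752   0.20892491 -0.83758724] 413.77791618481626
side [0.47860019 0.98756541 0.82555706] [ 0.07901703 -0.80995513 -0.58114456] 470.9265694769153
wrist [ 0.26882974 -0.59543322  0.37322549] [-0.25346667 -0.08248353 -0.9638211 ] 305.8325610646786
```

View pics/s0.png

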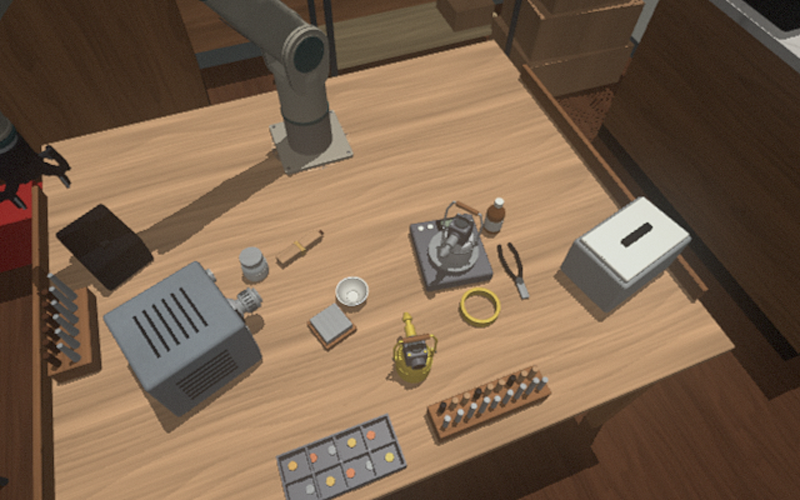

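View pics/d0.png

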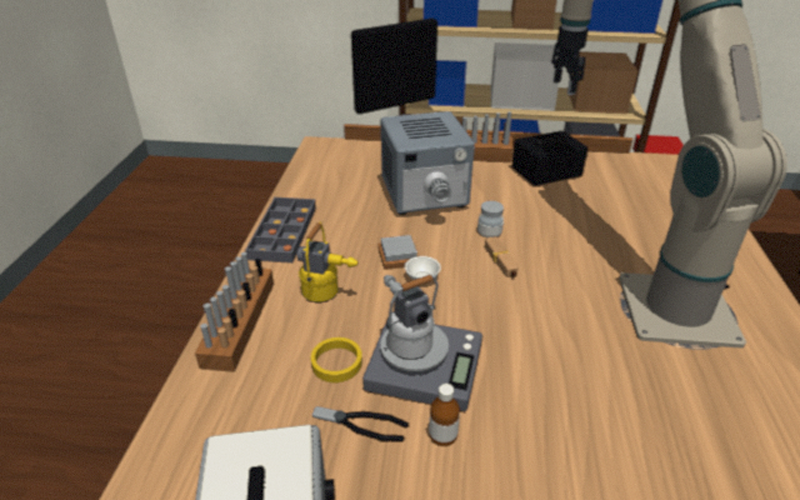

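```bash
python3 - <<'E'
from h import *
S=cv2.imread("pics/raw_s0.png")[...,::-1]; D=cv2.imread("pics/raw_d0.png")[...,::-1]
def tile(im,x,y,w,h,k): return cv2.resize(im[y:y+h,x:x+w],None,fx=k,fy=k,interpolation=cv2.INTER_CUBIC)
a=tile(S,320,150,80,60+20,5)[:300]
T=np.vstack([np.hstack([tile(S,320,150,100,75,4),tile(D,280,210,100,75,4)]),np.hstack([tile(S,160,200,100,75,4),tile(D,300,85,100,75,4)])])
for i in range(0,800,40): 
    T[::4,i]=[0,255,0]
for j in range(0,600,40): T[j,::4]=[0,255,0]
save(T,"t0")
E
```

```text
(no output)
```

View pics/t0.png

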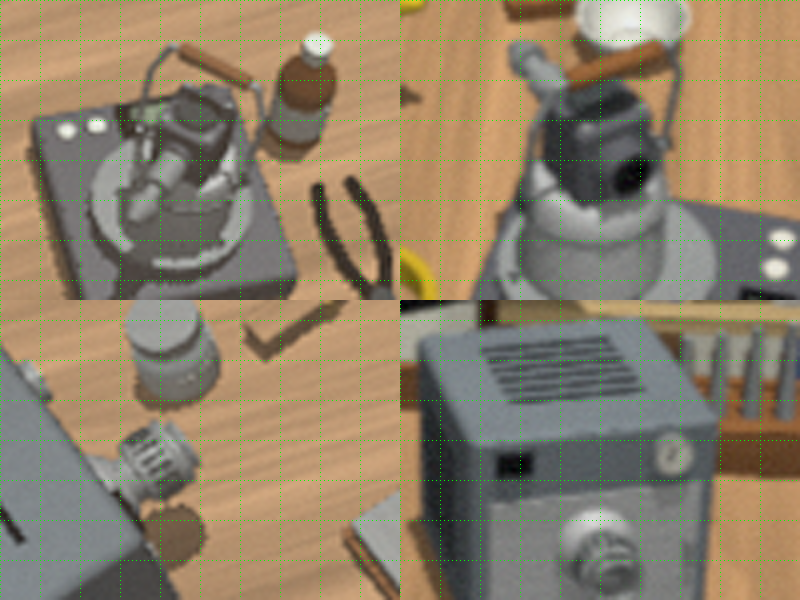

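```bash
cat > fit.py <<'E'
from h import *
from scipy.optimize import least_squares
sp=lambda X,Y:(320+X/4,150+Y/4); dp=lambda X,Y:(280+(X-400)/4,210+Y/4)
su=lambda X,Y:(160+X/4,200+(Y-300)/4); du=lambda X,Y:(300+(X-400)/4,85+(Y-300)/4)
def rz(a): return np.array([[np.cos(a),-np.sin(a),0],[np.sin(a),np.cos(a),0],[0,0,1]])
def bar(b,s): return [-.087*np.sin(b),s*.028,.07+.087*np.cos(b)]
# pot
A,B,C,D=sp(254,85),sp(182,50),dp(570,82),dp(662,48)
e1=tri("scene",A,"side",C); e2=tri("scene",B,"side",D); tip=tri("scene",sp(140,213),"side",dp(518,50)); print("bar",e1,e2,np.linalg.norm(e1-e2),"tip",tip)
def rp(p,z0=.06):
    x,y,a,b=p; P=np.array([bar(b,1),bar(b,-1),[.09,0,.095]])@rz(a).T+[x,y,z0]
    return np.r_[(proj("scene",P)-[A,B,sp(140,213)]).ravel(),(proj("side",P)-[C,D,dp(518,50)]).ravel()]
r=least_squares(rp,[.5,.1,-1,0]); print("pot",r.x,r.fun.round(1))
# unit
S=[su(140,540),(156,209.6),(84,254.4),su(183,448)]; Dd=[du(475,447),du(716,415),du(418,338),du(608,563)]
for a,b in zip((S[0],S[1],S[3]),(Dd[0],Dd[1],Dd[3])): print("unit",tri("scene",a,"side",b))
def ru(p,full=False):
    x,y,a=p; P=lambda q:np.array(q)@rz(a).T+[x,y,0]
    return np.r_[(proj("scene",P([[0,.1,.195],[0,-.1,.195],[.21,-.1,.195],[-.066,0,.095]]))-S).ravel(),(proj("side",P([[0,.1,.195],[0,-.1,.195],[.21,.1,.195],[-.066,0,.095]]))-Dd).ravel()]
r=least_squares(ru,[.5,-.4,-1.6]); print("unit",r.x,r.fun.round(1)); x,y,a=r.x
for d in(-.066,-.106,-.176): print(d,(np.array([d,0,0])@rz(a).T+[x,y,0]))
E
python3 fit.py
```

```text
bar [0.55529029 0.25376301 0.21210648] [0.51010766 0.22021558 0.21177286] 0.05627620141380567 tip [0.59335254 0.15736718 0.1538167 ]
pot [ 0.5396522   0.22875957 -0.92636141  0.14108625] [ 0.  -1.9  0.2 -1.7 -0.3 -0.3 -0.9 -0.4 -0.7 -0.7 -0.5 -0.4]
unit [ 0.62232675 -0.29171718  0.18257013]
unit [ 0.44279513 -0.35709079  0.18705924]
unit [ 0.51928678 -0.25961276  0.10543348]
unit [ 0.53601681 -0.31862369 -1.2294547 ] [ 2.  -0.5  0.5 -3.  -4.5 -1.1  0.7 -1.2 -3.1 -2.8  0.  -1.3 -2.8 -2.9
  0.6  4.2]
-0.066 [ 0.5139232  -0.25643147  0.        ]
-0.106 [ 0.50053314 -0.21873921  0.        ]
-0.176 [ 0.47710052 -0.15277776  0.        ]
```

>>> step_arm([
  [[0,0,-1,0],[0,0,-1,0],[0.6,-0.8,-0.3,0],[0.6,-0.8,0,0],[0.6,-0.8,0,0],[0.6,-0.8,0,0],[0.6,-0.8,0,0],[0.6,-0.8,0,0],[0.6,-0.8,0,0],[0.6,-0.8,0,0],[0.6,-0.8,0,0],[0.6,-0.8,0,0]],
], hand=-1)

```text
clock: 1.1
position: [0.2998, -0.331, 0.3001]
orientation: [-0.0, 0.987, 0.159, -0.0]
wrist_force: [0.3, -0.7, 0.1]
gripper_width: 0.0855
grasp_force: 0.0
```

```bash
cat >> h.py <<'E'
def to(P,yaw=None):
    "tool-frame shift (mm) and turn (deg) to TCP P with tool-y heading yaw (deg, mod 180)"
    from scipy.spatial.transform import Rotation as Ro
    s=bot.get_obs(); q=s["orientation"]; M=Ro.from_quat([*q[1:],q[0]]).as_matrix()
    h=np.degrees(np.arctan2(M[1,1],M[0,1]))
    d=M.T@(np.array(P)-s["position"])*1000
    t=0 if yaw is None else -((yaw-h+90)%180-90)
    print("t",round(s["clock"],2),"pos",s["position"].round(4),"tooly",round(h,1),"tilt",M[2].round(3)); print("units xyz",(d/30).round(2),"turn units",round(t/5,2),"F",s["wrist_force"].round(1),"grip",round(s["grasp_force"],1),round(s["gripper_width"],4))
E
python3 -c "
from h import *
to([.533,.235,.30],-53.4)"
```

```text
t 1.1 pos [ 0.2998 -0.331   0.3001] tooly -71.7 tilt [-0. -0. -1.]
units xyz [ 1.331e+01 -1.547e+01  1.000e-02] turn units -3.66 F [ 0.3 -0.7  0.1] grip 0.0 0.0855
```

>>> step_arm([
  [[0.7,-0.8,0,0],[0.7,-0.8,0,0],[0.7,-0.8,0,0],[0.7,-0.8,0,0],[0.7,-0.8,0,0],[0.7,-0.8,0,0],[0.7,-0.8,0,0],[0.7,-0.8,0,0],[0.7,-0.8,0,0],[0.7,-0.8,0,0],[0.7,-0.8,0,0],[0.7,-0.8,0,0]],
])

```text
clock: 2.1
position: [0.4486, 0.0215, 0.3002]
orientation: [0.0, 0.987, 0.159, -0.0]
wrist_force: [0.4, -0.4, -0.3]
gripper_width: 0.0854
grasp_force: 0.0
```

>>> step_arm([
  [[0.7,-0.9,0,0],[0.7,-0.9,0,0],[0.7,-0.9,0,0],[0.7,-0.9,0,0],[0.7,-0.9,0,0],[0.7,-0.9,0,0],[0.5,-0.5,0,0],[0,0,0,-0.9],[0,0,0,-0.9],[0,0,0,-0.9],[0,0,0,-0.9],[0,0,0,0]],
])

```text
clock: 3.1
position: [0.5265, 0.2322, 0.2998]
orientation: [-0.0, 0.95, 0.313, -0.001]
wrist_force: [-0.2, -0.2, -0.3]
gripper_width: 0.0856
grasp_force: 0.0
```

```bash
python3 - <<'E'
from h import *
to([.533,.235,.30],-53.4)
snap("wrist","w1",k=1.25)
P=np.array([[.5553,.2538,.212],[.5101,.2202,.212],[.5934,.1574,.1538]])
print((proj("wrist",P)*1.25).round())
E
```

```text
t 3.1 pos [0.5265 0.2322 0.2998] tooly -53.6 tilt [-0.001 -0.    -1.   ]
units xyz [ 0.23  0.05 -0.01] turn units -0.03 F [-0.2 -0.2 -0.3] grip 0.0 0.0856
[[396. 192.]
 [396. 279.]
 [526. 215.]]
```

View pics/w1.png

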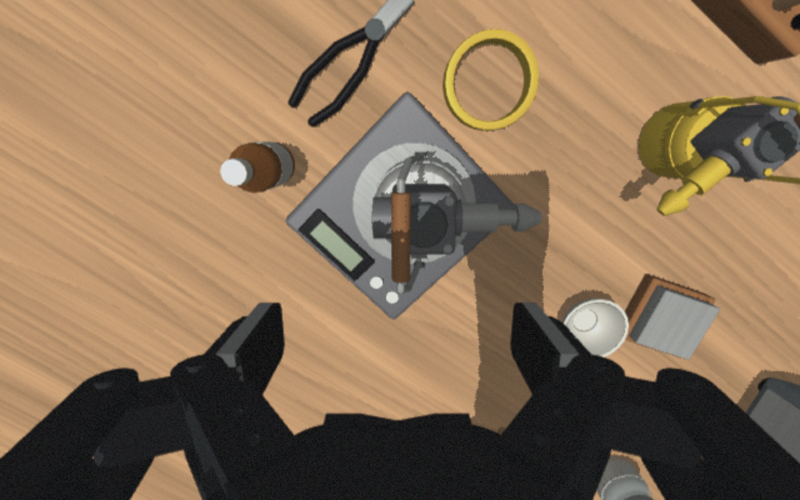

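>>> step_arm([
  [[0.25,0.15,0.5,0],[0,0,0.8,0],[0,0,0.8,0],[0,0,0.7,0],[0,0,0.4,0],[0,0,0.25,0],[0,0,0,0]],
])

```text
clock: 3.73
position: [0.5345, 0.2325, 0.1952]
orientation: [0.0, 0.95, 0.311, -0.002]
wrist_force: [0.0, -0.1, -0.3]
gripper_width: 0.0851
grasp_force: 0.0
```

>>> step_arm([
  [[0,0,0,0],[0,0,0,0],[0,0,0,0],[0,0,0,0],[0,0,0,0],[0,0,0,0],[0,0,0,0],[0,0,0,0]],
], hand=1, squeeze=60)

```text
clock: 4.4
position: [0.5356, 0.2333, 0.1974]
orientation: [-0.0, 0.95, 0.312, 0.0]
wrist_force: [-1.3, -0.4, 3.8]
gripper_width: 0.0099
grasp_force: 58.4
```

```bash
python3 - <<'E'
from h import *
to([.533,.235,.196],-53.4)
E
```

```text
t 4.4 pos [0.5356 0.2333 0.1974] tooly -53.7 tilt [ 0.001  0.    -1.   ]
units xyz [-0.04 -0.1   0.05] turn units -0.06 F [-1.3 -0.4  3.8] grip 58.4 0.0099
```

>>> step_arm([
  [[0,0,-0.2,0],[0,0,-0.3,0],[0,0,-0.4,0],[0,0,-0.4,0],[0,0,-0.4,0],[0,0,-0.4,0],[0,0,-0.3,0],[0,0,-0.2,0],[0,0,0,0],[0,0,0,0]],
])

```text
clock: 5.23
position: [0.5353, 0.2331, 0.2747]
orientation: [0.0, 0.95, 0.312, -0.0]
wrist_force: [0.1, -0.0, -3.8]
gripper_width: 0.0098
grasp_force: 58.5
```

```bash
python3 - <<'E'
from h import *
to([.478,-.14,.3],-70)
S=bot.grab_frame("scene");D=bot.grab_frame("side");W=bot.grab_frame("wrist")
f=lambda im,x,y,w,h,k:cv2.resize(im[y:y+h,x:x+w],None,fx=k,fy=k,interpolation=cv2.INTER_CUBIC)
save(np.vstack([np.hstack([f(S,320,130,100,75,4),f(D,270,190,100,75,4)]),np.hstack([f(W,220,50,200,150,2),f(W,420,100,200,150,2)])]),"t1")
E
```

```text
t 5.23 pos [0.5353 0.2331 0.2747] tooly -53.7 tilt [-0.  0. -1.]
units xyz [-8.9   8.89 -0.84] turn units 3.26 F [ 0.1 -0.  -3.8] grip 58.5 0.0098
```

View pics/t1.png

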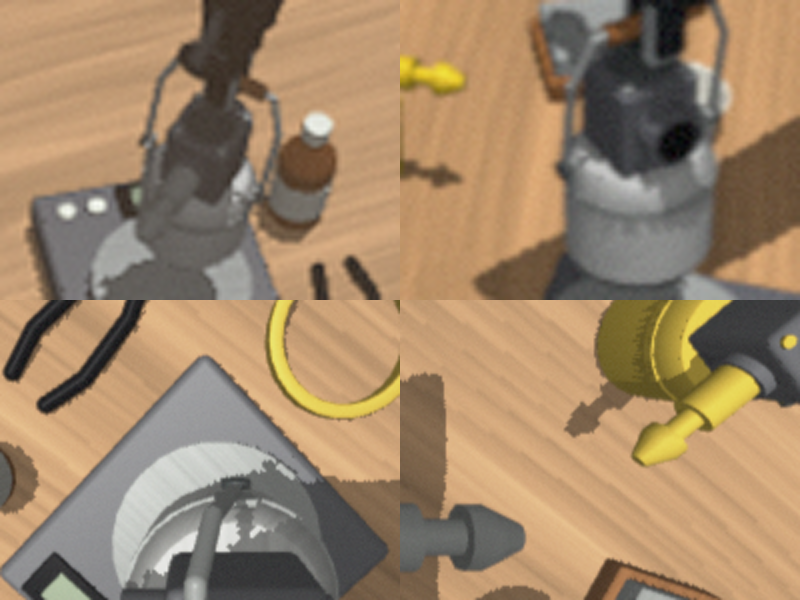

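>>> step_arm([
  [[-0.15,0.15,0,0],[-0.35,0.3,0,0],[-0.5,0.45,0,0],[-0.5,0.5,0,0],[-0.5,0.5,0,0],[-0.5,0.5,0,0],[-0.5,0.5,0,0],[-0.5,0.5,0,0],[-0.5,0.5,0,0],[-0.5,0.5,0,0],[-0.5,0.5,0,0],[-0.5,0.5,0,0]],
])

```text
clock: 6.38
position: [0.4972, 0.0024, 0.2747]
orientation: [0.0, 0.95, 0.311, -0.001]
wrist_force: [0.1, 0.3, -4.1]
gripper_width: 0.0097
grasp_force: 58.5
```

>>> step_arm([
  [[-0.5,0.45,0,0],[-0.5,0.45,0,0],[-0.5,0.45,0,0],[-0.5,0.45,0,0],[-0.5,0.4,0,0],[-0.5,0.4,0,0],[-0.3,0.3,0,0],[-0.15,0.15,0,0],[0,0,0,0.5],[0,0,0,0.7],[0,0,0,0.7],[0,0,0,0.7]],
])

```text
clock: 7.38
position: [0.4686, -0.1302, 0.2748]
orientation: [-0.0, 0.98, 0.201, -0.0]
wrist_force: [0.3, 0.2, -4.8]
gripper_width: 0.01
grasp_force: 58.5
```

>>> step_arm([
  [[0,0,0,0.5],[0,0,0,0.2],[0,0,0,0],[0,0,0,0],[0,0,0,0],[0,0,0,0]],
])

```text
clock: 7.88
position: [0.4692, -0.1301, 0.2748]
orientation: [-0.0, 0.985, 0.172, 0.0]
wrist_force: [-0.3, -0.7, -4.2]
gripper_width: 0.0102
grasp_force: 58.5
```

```bash
python3 - <<'E'
from h import *
to([.468,-.131,.2747],-70)
snap("wrist","w2",k=1.25)
def P(x,y,a,q): return np.array(q)@np.array([[np.cos(a),-np.sin(a),0],[np.sin(a),np.cos(a),0],[0,0,1]]).T+[x,y,0]
print((proj("wrist",P(.536,-.3186,-1.222,[[-.066,0,.095],[0,.1,.195],[0,-.1,.195]]))*1.25).round())
E
```

```text
t 7.88 pos [ 0.4692 -0.1301  0.2748] tooly -70.1 tilt [ 0. -0. -1.]
units xyz [-0.05  0.01  0.  ] turn units -0.03 F [-0.3 -0.7 -4.2] grip 58.5 0.0102
[[552. 221.]
 [767.  78.]
 [692. 395.]]
```

View pics/w2.png

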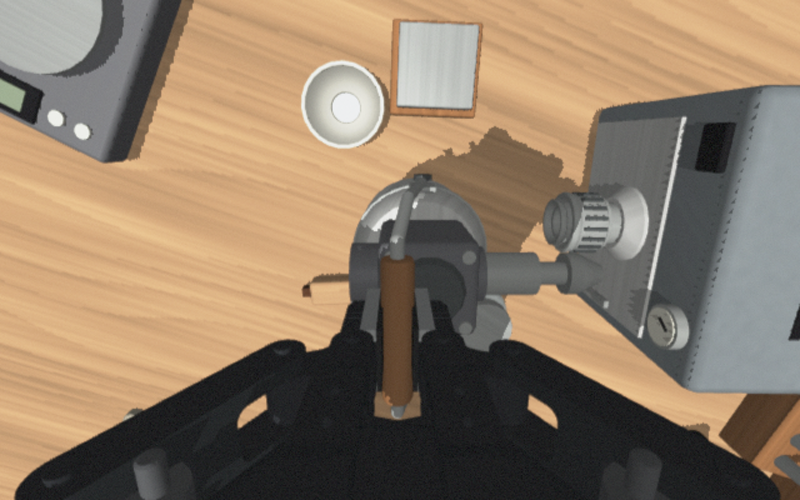

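```bash
cat > m.py <<'E'
from h import *
w=lambda x,y,z:atz("wrist",(x/1.25,y/1.25),z)
o=np.array([.4692,-.1301,0]);a=np.radians(-70.1);tx=np.array([-np.sin(a),np.cos(a),0]);ty=np.array([np.cos(a),np.sin(a),0])
def pr(n,p): print(n,p.round(4),"lane-x,y rel TCP(mm): along",round((p-o)@ty*1000,1),"side(+toolx)",round((p-o)@tx*1000,1))
m=w(562,222,.095);pr("mouth",m)
c1=w(763,86,.195);c2=w(686,391,.195);pr("c1",c1);pr("c2",c2)
d=c1-c2;print("edge len",np.linalg.norm(d[:2]),"unit yaw",np.degrees(np.arctan2(d[1],d[0]))-90)
mm=(c1+c2)/2; y=np.arctan2(d[1],d[0])-np.pi/2; pr("mouth from corners",mm-.066*np.array([np.cos(y),np.sin(y),0]))
pr("bar1",w(398,258,.294));pr("bar2",w(396,410,.294))
pr("pipe",w(515,273.5,.232));pr("groove",w(552,274,.232));pr("headface",w(487,272,.232))
E
python3 m.py
```

```text
mouth [ 0.5151 -0.2651  0.095 ] lane-x,y rel TCP(mm): along 142.6 side(+toolx) -2.7
c1 [ 0.6257 -0.285   0.195 ] lane-x,y rel TCP(mm): along 198.9 side(+toolx) 94.5
c2 [ 0.4438 -0.3474  0.195 ] lane-x,y rel TCP(mm): along 195.7 side(+toolx) -97.8
edge len 0.19233241302018225 unit yaw -71.06316707733163
mouth from corners [ 0.5134 -0.2537  0.195 ] lane-x,y rel TCP(mm): along 131.3 side(+toolx) -0.6
bar1 [ 0.4961 -0.1209  0.294 ] lane-x,y rel TCP(mm): along 0.5 side(+toolx) 28.5
bar2 [ 0.4387 -0.1409  0.294 ] lane-x,y rel TCP(mm): along -0.2 side(+toolx) -32.4
pipe [ 0.4901 -0.1874  0.232 ] lane-x,y rel TCP(mm): along 61.0 side(+toolx) 0.2
groove [ 0.4964 -0.2054  0.232 ] lane-x,y rel TCP(mm): along 80.1 side(+toolx) -0.1
headface [ 0.486  -0.1735  0.232 ] lane-x,y rel TCP(mm): along 46.5 side(+toolx) 1.0
```

>>> step_arm([
  [[-0.05,0,0.3,0.1],[0,0,0.6,0],[0,0,0.7,0],[0,0,0.7,0],[0,0,0.6,0],[0,0,0.5,0],[0,0,0.4,0],[0,0,0.25,0],[0,0,0.15,0],[0,0,0,0]],
])

```text
clock: 8.77
position: [0.4674, -0.1305, 0.148]
orientation: [-0.0, 0.986, 0.168, -0.001]
wrist_force: [-0.6, 0.5, -4.2]
gripper_width: 0.0098
grasp_force: 58.5
```

>>> step_arm([
  [[0,0,0.1,0],[0,0,0.1,0],[0,0,0.08,0],[0,0,0.08,0],[0,0,0,0],[0,0,0,0]],
])

```text
clock: 9.27
position: [0.4678, -0.1306, 0.1381]
orientation: [0.0, 0.986, 0.168, 0.0]
wrist_force: [0.4, -0.3, -4.7]
gripper_width: 0.0101
grasp_force: 58.6
```

```bash
python3 - <<'E'
from h import *
to([.468,-.131,.1374],-70.5)
S=bot.grab_frame("scene");D=bot.grab_frame("side");W=bot.grab_frame("wrist")
f=lambda im,x,y,w,h,k:cv2.resize(im[y:y+h,x:x+w],None,fx=k,fy=k,interpolation=cv2.INTER_CUBIC)
save(np.vstack([np.hstack([f(S,180,190,100,75,4),f(D,320,120,100,75,4)]),f(W,160,50,400,150,2)]),"t2")
E
```

```text
t 9.27 pos [ 0.4678 -0.1306  0.1381] tooly -70.7 tilt [ 0.  0. -1.]
units xyz [0.   0.01 0.02] turn units -0.04 F [ 0.4 -0.3 -4.7] grip 58.6 0.0101
```

View pics/t2.png

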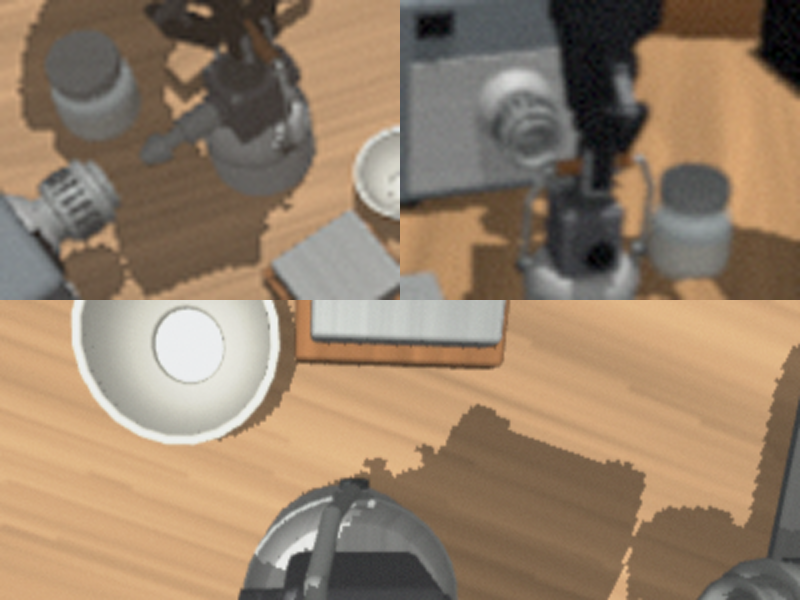

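>>> step_arm([
  [[0,0,0.05,0],[0,0,0.05,0],[0,0,0,0],[0,0,0,0]],
])

```text
clock: 9.75
position: [0.4683, -0.1304, 0.1373]
orientation: [0.001, 0.986, 0.168, 0.001]
wrist_force: [-5.4, 1.5, 19.6]
gripper_width: 0.0099
grasp_force: 61.3
```

>>> step_arm([
  [[0,0,-0.07,0],[0,0,0,0],[0,0,0,0]],
])

```text
clock: 10.0
position: [0.4685, -0.1306, 0.1375]
orientation: [0.0, 0.986, 0.168, 0.001]
wrist_force: [-0.8, 1.2, 3.7]
gripper_width: 0.0102
grasp_force: 59.4
```

>>> step_arm([
  [[0,0,0,0],[0,0,0,0],[0,0,0,0],[0,0,0,0],[0,0,0,0]],
], hand=0.3)

```text
clock: 10.42
position: [0.4678, -0.1307, 0.137]
orientation: [-0.0, 0.986, 0.168, -0.0]
wrist_force: [0.3, -1.4, 1.0]
gripper_width: 0.0296
grasp_force: 0.0
```

>>> step_arm([
  [[0,-0.2,0.04,0],[0,-0.3,0.08,0],[0,-0.35,0.12,0],[0,-0.37,0.2,0],[0,-0.36,0.23,0],[0,-0.3,0.27,0],[0,-0.27,0.3,0],[0,-0.15,0.25,0],[0,-0.1,0.2,0],[0,0,0,0],[0,0,0,0]],
])

```text
clock: 11.33
position: [0.4438, -0.0625, 0.0861]
orientation: [-0.0, 0.986, 0.168, -0.0]
wrist_force: [0.3, -0.5, -0.2]
gripper_width: 0.03
grasp_force: 0.0
```

```bash
python3 - <<'E'
from h import *
to([.468,-.131,.1374],-70.5)
S=bot.grab_frame("scene");D=bot.grab_frame("side");W=bot.grab_frame("wrist")
f=lambda im,x,y,w,h,k:cv2.resize(im[y:y+h,x:x+w],None,fx=k,fy=k,interpolation=cv2.INTER_CUBIC)
save(np.vstack([np.hstack([f(S,180,190,100,75,4),f(D,320,120,100,75,4)]),f(W,160,80,400,150,2)]),"t3")
E
```

```text
t 11.33 pos [ 0.4438 -0.0625  0.0861] tooly -70.6 tilt [-0.001 -0.    -1.   ]
units xyz [ 0.    2.42 -1.71] turn units -0.03 F [ 0.3 -0.5 -0.2] grip 0.0 0.03
```

View pics/t3.png

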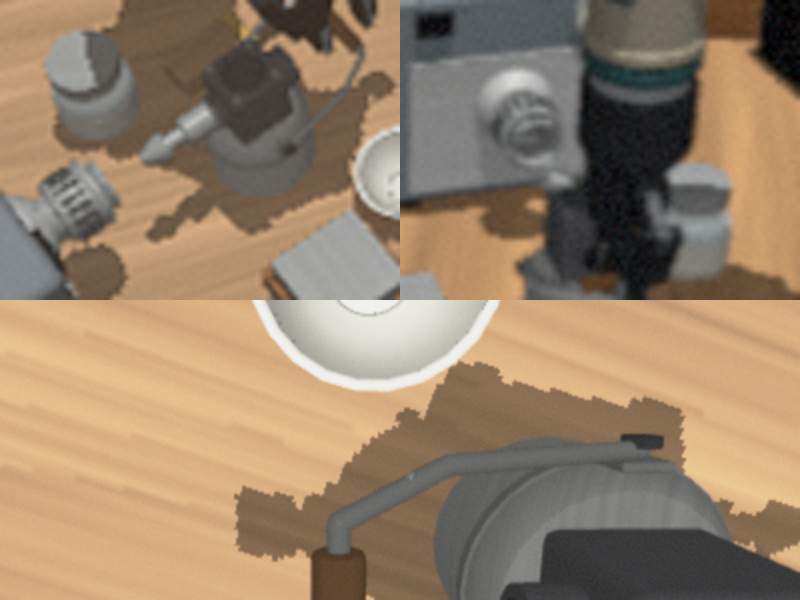

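>>> step_arm([
  [[0,0.25,0,0],[0,0,-0.4,0],[0,0,-0.8,0],[0,0,-1,0],[0,0,-1,0],[0,0,-1,0],[0,0,-0.8,0],[0,0.8,0,0],[0,0.8,0,0],[0,0.7,0,0],[0,0.4,0,0],[0,0,0,0]],
])

```text
clock: 12.48
position: [0.4737, -0.1497, 0.2365]
orientation: [0.001, 0.986, 0.165, 0.0]
wrist_force: [-0.3, -0.6, -0.6]
gripper_width: 0.0299
grasp_force: 0.0
```

>>> step_arm([
  [[0,0,0,1],[0,0,0,1],[0,0,0,1],[0,0,0,1],[0,0,0,1],[0,0,0,1],[0,0,0,1],[0,0,0,1],[0,0,0,1],[0,0,0,1],[0,0,0,1],[0,0,0,1]],
], hand=-1)

```text
clock: 13.48
position: [0.4728, -0.1447, 0.2363]
orientation: [-0.0, 0.937, -0.349, -0.001]
wrist_force: [-0.3, 0.6, -0.5]
gripper_width: 0.0852
grasp_force: 0.0
```

>>> step_arm([
  [[0,0,0,1],[0,0,0,1],[0,0,0,1],[0,0,0,1],[0,0,0,1],[0,0,0,1],[0,0,0,0],[0,0,0,0]],
])

```text
clock: 14.15
position: [0.473, -0.1451, 0.2363]
orientation: [-0.0, 0.817, -0.577, -0.0]
wrist_force: [-1.2, -0.4, 0.0]
gripper_width: 0.0854
grasp_force: 0.0
```

```bash
python3 - <<'E'
from h import *
to([.474,-.148,.25],-160.5); print(bot.get_obs()["qpos"].round(2))
W=bot.grab_frame("wrist"); cv2.imwrite("pics/raw_w4.png",W[...,::-1]); save(W,"w4",None,1.25)
E
```

```text
t 14.15 pos [ 0.473  -0.1451  0.2363] tooly -160.5 tilt [-0.001  0.    -1.   ]
units xyz [ 0.1   0.   -0.46] turn units 0.01 F [-1.2 -0.4  0. ] grip 0.0 0.0854
[ 0.1   0.41  0.2   1.94 -0.11  0.81 -2.45]
```

View pics/w4.png

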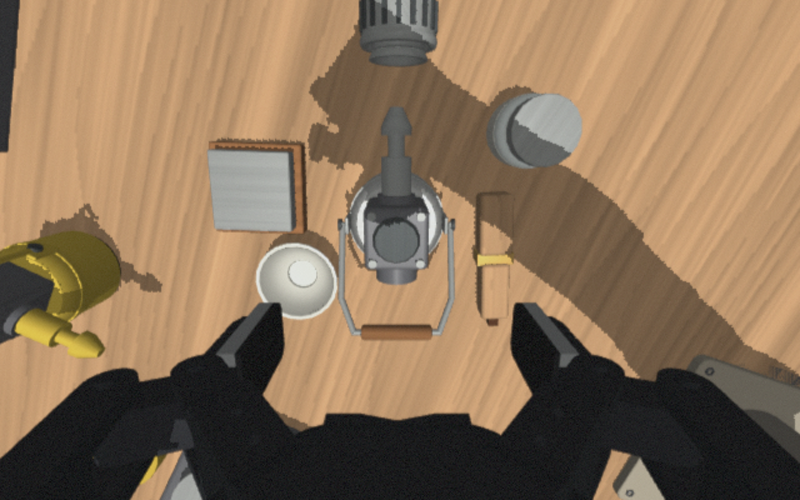

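```bash
python3 - <<'E'
from h import *
s=bot.get_obs(); o=s["position"]*[1,1,0]
a=np.radians(-70.5);ex=np.array([np.cos(a),np.sin(a),0]);ey=np.array([np.cos(a-np.pi/2),np.sin(a-np.pi/2),0])
def pr(n,x,y,z):
    p=atz("wrist",(x/1.25,y/1.25),z); print(n,p.round(4),"toolx %.1f tooly %.1f"%((p-o)@ex*1000,(p-o)@ey*1000))
pr("tip",397,108,.095);pr("pipe base",396,190,.095);pr("headtop c",397,239,.12)
pr("mouth low edge",398.5,65,.095-.017);pr("mouth",398.5,55,.095);pr("collar",398.5,20,.095)
pr("bar l",361,332,.093);pr("bar r",432,332,.093)
E
```

```text
tip [ 0.5026 -0.2273  0.095 ] toolx 87.2 tooly -0.5
pipe base [ 0.4841 -0.1728  0.095 ] toolx 29.7 tooly -1.2
headtop c [ 0.4731 -0.1439  0.12  ] toolx -1.3 tooly -0.5
mouth low edge [ 0.5118 -0.2565  0.078 ] toolx 117.8 tooly 0.6
mouth [ 0.513  -0.2597  0.095 ] toolx 121.2 tooly 0.5
collar [ 0.5201 -0.2797  0.095 ] toolx 142.4 tooly 0.5
bar l [ 0.4721 -0.0518  0.093 ] toolx -88.4 tooly -30.4
bar r [ 0.4166 -0.0715  0.093 ] toolx -88.4 tooly 28.6
```

>>> step_arm([
  [[-0.08,-0.02,0.5,0],[0,0,0.9,0],[0,0,0.9,0],[0,0,0.9,0],[0,0,0.8,0],[0,0,0.6,0],[0,0,0.4,0],[0,0,0,0],[0,0,0,0]],
])

```text
clock: 14.95
position: [0.4727, -0.1435, 0.0861]
orientation: [0.0, 0.816, -0.578, -0.001]
wrist_force: [0.5, -0.6, -0.3]
gripper_width: 0.0853
grasp_force: 0.0
```

>>> step_arm([
  [[0,0,0,0],[0,0,0,0],[0,0,0,0],[0,0,0,0],[0,0,0,0],[0,0,0,0],[0,0,0,0]],
], hand=1, squeeze=50)

```text
clock: 15.53
position: [0.4736, -0.1439, 0.0875]
orientation: [-0.0, 0.816, -0.578, 0.001]
wrist_force: [-0.7, -0.1, 5.1]
gripper_width: 0.0452
grasp_force: 52.2
```

```bash
python3 - <<'E'
from h import *
to([.474,-.148,.086],-160.5)
E
```

```text
t 15.53 pos [ 0.4736 -0.1439  0.0875] tooly -160.7 tilt [ 0.001 -0.002 -1.   ]
units xyz [0.13 0.03 0.05] turn units -0.03 F [-0.7 -0.1  5.1] grip 52.2 0.0452
```

>>> step_arm([
  [[0.15,0.02,-0.03,0],[0.3,0.02,0,0],[0.3,0,0,0],[0.3,0,0,0],[0.3,0,0,0],[0.3,0,0,0],[0.2,0,0,0],[0,0,0,0]],
])

```text
clock: 16.2
position: [0.4855, -0.1821, 0.0894]
orientation: [-0.005, 0.817, -0.576, -0.012]
wrist_force: [-14.1, 33.4, 42.7]
gripper_width: 0.0456
grasp_force: 61.7
```

>>> step_arm([
  [[0.1,0,0,0],[0.1,0,0,0],[0.1,0,0,0],[0.1,0,0,0],[0,0,0,0]],
])

```text
clock: 16.62
position: [0.4856, -0.1833, 0.089]
orientation: [-0.008, 0.819, -0.573, -0.02]
wrist_force: [-19.5, 52.2, 54.2]
gripper_width: 0.0453
grasp_force: 63.2
```

```bash
python3 - <<'E'
from h import *
to([.4736+.084*np.cos(np.radians(-70.5)),-.1439+.084*np.sin(np.radians(-70.5)),.086],-160.5)
E
```

```text
t 16.62 pos [ 0.4856 -0.1833  0.089 ] tooly -159.9 tilt [-0.041  0.01  -0.999]
units xyz [ 1.43 -0.05  0.04] turn units 0.11 F [-19.5  52.2  54.2] grip 63.2 0.0453
```

```bash
python3 - <<'E'
from h import *
S=bot.grab_frame("scene");D=bot.grab_frame("side");W=bot.grab_frame("wrist")
f=lambda im,x,y,w,h,k:cv2.resize(im[y:y+h,x:x+w],None,fx=k,fy=k,interpolation=cv2.INTER_CUBIC)
save(np.vstack([np.hstack([f(S,170,190,100,75,4),f(D,310,105,100,75,4)]),f(W,160,0,320,120,2.5)]),"t5")
s=bot.get_obs();print(s["position"],s["wrist_force"],s["torque"])
E
```

```text
[ 0.48563384 -0.18329786  0.08898027] [-19.26038797  52.03750573  53.71014143] [10.3557548   3.91037334 -0.16380362]
```

View pics/t5.png

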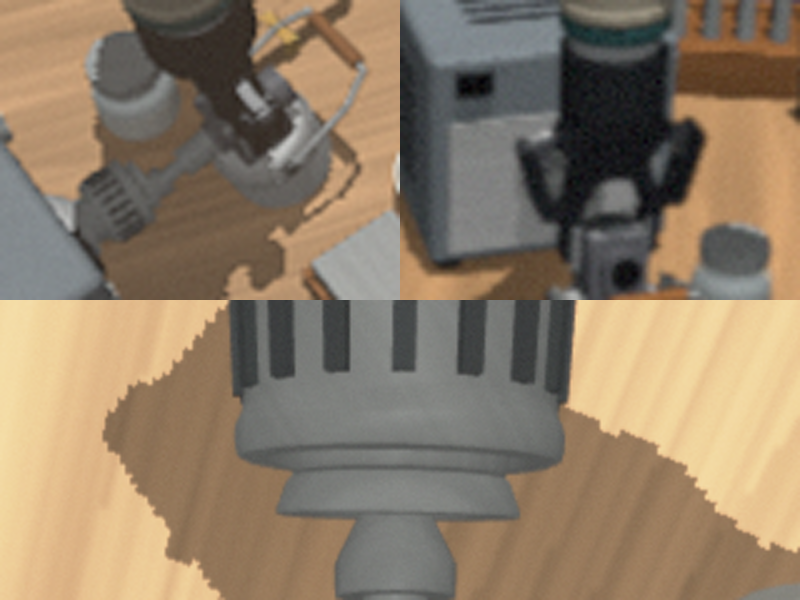

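```bash
python3 - <<'E'
from h import *
o=np.array([.473,-.1451,0])
a=np.radians(-70.5);ex=np.array([np.cos(a),np.sin(a),0]);ey=np.array([np.cos(a-np.pi/2),np.sin(a-np.pi/2),0])
K,R,t=cam("wrist"); c=-R.T@t; print("cam toolx %.1f z %.3f"%((c-o)@ex*1000,c[2]), "fwd",R[2]@ex,R[2,2])
def pr(n,x,y,z):
    p=atz("wrist",(160+x/2.5,(y-300)/2.5),z); print(n,"toolx %.1f tooly %.1f"%((p-o)@ex*1000,(p-o)@ey*1000))
for z in(.112,.117): pr("rim top %g"%z,398,518,z)
pr("rim L",277,513,.095);pr("rim R",520,515,.095)
for z in (.085,.095):pr("land L",335,575,z);pr("land R",456,575,z)
pr("land/groove edge",396,597,.100)
E
```

```text
cam toolx 113.6 z 0.229 fwd -0.3053109031473628 -0.952175343714183
rim top 0.112 toolx 116.7 tooly -0.1
rim top 0.117 toolx 116.5 tooly -0.1
rim L toolx 117.7 tooly -19.8
rim R toolx 117.8 tooly 20.4
land L toolx 107.5 tooly -11.0
land R toolx 107.7 tooly 11.0
land L toolx 107.9 tooly -10.3
land R toolx 108.1 tooly 10.1
land/groove edge toolx 104.8 tooly -0.1
```

```bash
python3 - <<'E'
from h import *
o=np.array([.473,-.1451,0])
a=np.radians(-70.5);ex=np.array([np.cos(a),np.sin(a),0]);l=np.array([-np.sin(a),np.cos(a),0]);z=np.array([0,0,1.])
obs=np.array([[170+310/4,190+15/4],[170+358/4,190+62/4]])
print("obs",obs.ravel())
for th in(0,.05,.1,.2):
  for b in (1.0,1.3):
    X=-.087*np.sin(b);Z=.07+.087*np.cos(b); f=.037
    # pitch nose down about front foot edge
    def P(x,y,zz): 
        dx,dz=x-f,zz; return o+ex*(.034+f+dx*np.cos(th)+dz*np.sin(th))+l*y+z*(-dx*np.sin(th)+dz*np.cos(th))
    print(th,b,"bar",proj("scene",[P(X,-.028,Z),P(X,.028,Z)]).round(1).ravel(),"tip z",P(.09,0,.095).round(3)[2],"landrear x",((P(.071,0,.095)-o)@ex).round(4))
W=bot.grab_frame("wrist");cv2.imwrite("pics/raw_w6.png",W[...,::-1])
S=bot.grab_frame("scene");D=bot.grab_frame("side")
for n,im in(("scene",S),("side",D)):
    h=cv2.cvtColor(im,cv2.COLOR_RGB2HSV); x0,y0=(225,180) if n=="scene" else (330,160)
    h=h[y0:y0+40,x0:x0+70]; m=(h[...,0]<14)&(h[...,1]>115)&(h[...,2]<190)
    N,L,st,ce=cv2.connectedComponentsWithStats(m.astype(np.uint8)); print(n,[(s[:5]+[x0,y0,0,0,0],(c+[x0,y0]).round(1)) for s,c in zip(st[1:],ce[1:]) if s[4]>12])
E
```

```text
obs [247.5  193.75 259.5  205.5 ]
0 1.0 bar [245.7 194.6 257.  207. ] tip z 0.095 landrear x 0.105
0 1.3 bar [249.6 197.2 260.8 209.4] tip z 0.095 landrear x 0.105
0.05 1.0 bar [243.7 194.7 255.1 207.2] tip z 0.092 landrear x 0.1097
0.05 1.3 bar [248.1 196.9 259.3 209.2] tip z 0.092 landrear x 0.1097
0.1 1.0 bar [241.7 194.9 253.1 207.4] tip z 0.089 landrear x 0.1143
0.1 1.3 bar [246.4 196.8 257.6 209.1] tip z 0.089 landrear x 0.1143
0.2 1.0 bar [237.5 195.6 248.9 208.3] tip z 0.083 landrear x 0.1232
0.2 1.3 bar [242.8 196.8 254.1 209.3] tip z 0.083 landrear x 0.1232
scene [(array([247, 193,  13,  13,  44]), array([253.2, 199.2]))]
side [(array([363, 178,  13,   4,  30]), array([368.9, 179.6]))]
```

```bash
python3 - <<'E'
from h import *
o=np.array([.473,-.1451,0])
a=np.radians(-70.5);ex=np.array([np.cos(a),np.sin(a),0]);ey=np.array([np.cos(a-np.pi/2),np.sin(a-np.pi/2),0])
p=tri("scene",(253.2,199.2),"side",(368.9,179.6)); print(p,(p-o)@ex,(p-o)@ey)
for n,uv in(("scene",(253.2,199.2)),("side",(368.9,179.6))): print(n,proj(n,p),uv)
to([.474,-.148,.086],-160.5)
E
```

```text
[ 0.45874371 -0.10016826  0.11425937] -0.04711336583738532 -0.0015599518283507835
scene [[253.9096618  200.16404128]] (253.2, 199.2)
side [[369.95925321 178.90042719]] (368.9, 179.6)
t 16.92 pos [ 0.4856 -0.1833  0.089 ] tooly -159.9 tilt [-0.04   0.01  -0.999]
units xyz [-1.23 -0.04  0.15] turn units 0.12 F [-19.9  51.6  53.9] grip 63.1 0.0454
```

>>> step_arm([
  [[-0.2,0,0,0],[-0.3,0,0,0],[-0.3,0,0,0],[-0.3,0,0,0],[-0.3,0,0,0],[-0.3,0,0,0],[-0.2,0,0,0],[0,0,0,0],[0,0,0,0]],
])

```text
clock: 17.67
position: [0.4764, -0.1537, 0.0879]
orientation: [-0.001, 0.816, -0.578, 0.001]
wrist_force: [1.2, -0.3, 9.1]
gripper_width: 0.0454
grasp_force: 57.8
```

```bash
cat > pot.py <<'E'
from h import *
o=np.array([.473,-.1451,0])
a=np.radians(-70.5);ex=np.array([np.cos(a),np.sin(a),0]);ey=np.array([np.cos(a-np.pi/2),np.sin(a-np.pi/2),0])
def barpos():
    r={}
    for n,(x0,y0,w,hh) in(("scene",(225,170,70,50)),("side",(330,150,80,60))):
        im=bot.grab_frame(n); h=cv2.cvtColor(im,cv2.COLOR_RGB2HSV)[y0:y0+hh,x0:x0+w]
        m=(h[...,0]<14)&(h[...,1]>115)&(h[...,2]<190)
        N,L,st,ce=cv2.connectedComponentsWithStats(m.astype(np.uint8)); k=[(s[4],tuple(s[:4]+np.array([x0,y0,0,0])),tuple((c+[x0,y0]).round(1))) for s,c in zip(st[1:],ce[1:]) if s[4]>12]
        print(n,k); r[n]=max(k)[2] if k else None
    if all(r.values()):
        p=tri("scene",r["scene"],"side",r["side"]); print("bar toolx %.1f tooly %.1f z %.1f"%((p-o)@ex*1000,(p-o)@ey*1000,p[2]*1000))
if __name__=="__main__":
    to([.474,-.148,.086],-160.5); s=bot.get_obs(); print("TCP toolx %.1f tooly %.1f"%((s["position"]-o)@ex*1000,(s["position"]-o)@ey*1000)); barpos()
E
python3 pot.py
```

```text
t 17.67 pos [ 0.4764 -0.1537  0.0879] tooly -160.6 tilt [ 0.    -0.002 -1.   ]
units xyz [-0.21  0.01  0.06] turn units -0.03 F [ 1.2 -0.3  9.1] grip 57.8 0.0454
TCP toolx 9.2 tooly -0.3
scene [(np.int32(41), (np.int64(257), np.int64(190), np.int64(13), np.int64(13)), (np.float64(263.0), np.float64(195.9)))]
side [(np.int32(17), (np.int64(372), np.int64(187), np.int64(9), np.int64(4)), (np.float64(375.5), np.float64(188.6)))]
bar toolx -80.3 tooly 2.6 z 102.4
```

>>> step_arm([
  [[0,0,0,0],[0,0,0,0],[0,0,0,0],[0,0,0,0],[0,0,0,0],[0,0,0,0]],
], hand=-1)

```text
clock: 18.27
position: [0.4751, -0.1539, 0.0871]
orientation: [0.0, 0.816, -0.578, -0.0]
wrist_force: [-0.0, -0.6, -0.3]
gripper_width: 0.0854
grasp_force: 0.0
```

```bash
python3 pot.py; python3 - <<'E'
from h import *
W=bot.grab_frame("wrist");cv2.imwrite("pics/raw_w7.png",W[...,::-1])
g=cv2.cvtColor(W,cv2.COLOR_RGB2GRAY)
for y in range(96,196,10): print(y,g[y,284:356:2].tolist())
E
```

```text
t 18.27 pos [ 0.4751 -0.1539  0.0871] tooly -160.7 tilt [-0.001  0.001 -1.   ]
units xyz [-0.2  -0.03  0.04] turn units -0.04 F [-0.  -0.6 -0.3] grip 0.0 0.0854
TCP toolx 9.0 tooly 1.0
scene [(np.int32(41), (np.int64(261), np.int64(190), np.int64(11), np.int64(13)), (np.float64(265.9), np.float64(196.0)))]
side [(np.int32(43), (np.int64(367), np.int64(191), np.int64(19), np.int64(7)), (np.float64(375.9), np.float64(194.5)))]
bar toolx -90.3 tooly 2.2 z 90.7
96 [129, 130, 132, 133, 134, 136, 131, 128, 123, 102, 109, 113, 118, 119, 121, 123, 122, 121, 118, 113, 110, 108, 117, 120, 125, 126, 127, 128, 124, 121, 117, 115, 113, 117, 124, 128]
106 [131, 132, 133, 135, 134, 128, 112, 99, 109, 108, 112, 117, 116, 122, 120, 120, 122, 119, 118, 117, 114, 109, 106, 95, 127, 128, 127, 124, 118, 115, 115, 118, 122, 128, 126, 126]
116 [134, 136, 137, 130, 98, 99, 107, 110, 113, 117, 118, 122, 122, 123, 123, 126, 122, 125, 120, 120, 120, 115, 112, 108, 101, 95, 117, 117, 117, 118, 119, 127, 124, 126, 124, 120]
126 [138, 136, 102, 102, 106, 110, 114, 118, 118, 121, 117, 121, 122, 122, 125, 123, 121,
[... 481 characters left out ...]
, 121, 125, 126, 128, 125, 107, 108, 112, 117, 120, 119, 122, 123, 124, 118, 115, 114, 108, 97, 118, 125, 125, 125, 124, 124, 120, 114, 116, 118, 118, 121, 125, 126]
166 [120, 122, 122, 129, 127, 127, 121, 119, 107, 107, 109, 117, 121, 122, 123, 122, 124, 120, 117, 108, 106, 99, 125, 125, 125, 123, 119, 114, 114, 117, 119, 121, 122, 126, 125, 122]
176 [125, 126, 124, 101, 103, 106, 105, 99, 98, 99, 98, 97, 94, 96, 96, 94, 96, 96, 98, 98, 98, 99, 102, 104, 111, 107, 99, 96, 111, 116, 124, 125, 124, 125, 114, 114]
186 [109, 109, 110, 98, 102, 104, 109, 111, 120, 118, 119, 120, 121, 122, 124, 122, 121, 121, 120, 118, 116, 120, 115, 115, 109, 106, 101, 95, 103, 106, 113, 109, 108, 107, 107, 112]
```

```bash
python3 - <<'E'
from pot import *
def pr(n,x,y,z):
    p=atz("wrist",(x,y),z); print(n,p.round(4),"toolx %.1f tooly %.1f"%((p-o)@ex*1000,(p-o)@ey*1000))
pr("cone base",312.7,124,.095);pr("land rear",312.7,141,.095);pr("pipe",313,165,.095)
W=cv2.imread("pics/raw_w7.png")
g=cv2.cvtColor(W,cv2.COLOR_BGR2GRAY)
print("col313",g[60:240:2,313].tolist())
for y in(60,70,80,84,88,92): print(y,g[y,280:350:2].tolist())
for y in(200,215,230): print(y,g[y,270:356:2].tolist())
E
```

```text
cone base [ 0.4981 -0.2114  0.095 ] toolx 70.9 tooly -1.6
land rear [ 0.4958 -0.2045  0.095 ] toolx 63.6 tooly -1.6
pipe [ 0.4922 -0.1946  0.095 ] toolx 53.0 tooly -1.6
col313 [122, 123, 120, 121, 120, 119, 117, 119, 122, 118, 121, 122, 121, 121, 121, 122, 121, 122, 123, 119, 120, 123, 121, 118, 119, 123, 123, 123, 123, 127, 126, 127, 125, 124, 123, 123, 121, 120, 117, 119, 120, 125, 123, 122, 125, 124, 124, 121, 123, 125, 122, 120, 122, 120, 122, 122, 123, 117, 96, 121, 122, 123, 122, 122, 123, 120, 121, 121, 122, 120, 123, 122, 121, 122, 122, 124, 119, 124, 123, 123, 123, 121, 120, 121, 121, 119, 122, 122, 123, 80]
60 [118, 125, 126, 126, 126, 123, 124, 125, 130, 130, 131, 134, 135, 132, 126, 125, 124, 121, 120, 121, 120, 122, 122, 123, 125, 127, 124, 121, 114, 111, 116, 115, 119, 124, 127]
70 [123, 127, 129, 127, 126, 126, 128, 129, 130, 133, 135, 136, 131, 127, 123, 121, 120, 118, 119, 122, 120, 123, 125, 130, 127, 123, 115, 113, 118, 117, 120, 122, 126, 130, 128]
80 [127, 128, 126, 127, 128, 130, 131, 134, 134, 136, 134, 126, 127, 127, 120, 121, 119, 118, 121, 122, 128, 128, 126
[... 537 characters left out ...]
, 113, 115, 120, 120, 124, 124, 129, 130, 125, 120, 117, 120]
200 [109, 117, 116, 113, 117, 116, 117, 121, 122, 119, 108, 102, 105, 109, 112, 116, 117, 119, 123, 121, 121, 121, 121, 120, 120, 119, 119, 118, 119, 113, 113, 113, 106, 101, 113, 123, 122, 122, 118, 118, 117, 116, 115]
215 [123, 126, 128, 128, 134, 143, 146, 144, 146, 148, 122, 102, 105, 108, 109, 114, 116, 118, 124, 123, 121, 122, 123, 122, 123, 121, 117, 116, 115, 115, 110, 108, 106, 95, 142, 147, 144, 147, 145, 146, 138, 133, 130]
230 [146, 141, 66, 64, 65, 66, 64, 64, 64, 66, 65, 98, 103, 109, 109, 112, 117, 118, 119, 123, 122, 124, 121, 123, 122, 120, 118, 118, 115, 116, 110, 107, 106, 99, 67, 65, 64, 60, 65, 66, 66, 64, 63]
```

>>> step_arm([
  [[-0.2,-0.09,0,0],[-0.3,0,0,0],[0,0,0,0],[0,0,0,0]],
])

```text
clock: 18.75
position: [0.4727, -0.1379, 0.0873]
orientation: [-0.0, 0.816, -0.578, -0.0]
wrist_force: [-0.2, -0.5, 0.5]
gripper_width: 0.0852
grasp_force: 0.0
```

>>> step_arm([
  [[0,0,0,0],[0,0,0,0],[0,0,0,0],[0,0,0,0],[0,0,0,0],[0,0,0,0],[0,0,0,0]],
], hand=1, squeeze=110)

```text
clock: 19.33
position: [0.4728, -0.1394, 0.0877]
orientation: [0.0, 0.816, -0.579, 0.0]
wrist_force: [-1.8, 0.3, 5.5]
gripper_width: 0.0446
grasp_force: 112.1
```

>>> step_arm([
  [[0,0,-0.05,0],[0,0,0,0],[0,0,0,0]],
])

```text
clock: 19.58
position: [0.4726, -0.1389, 0.0885]
orientation: [0.0, 0.816, -0.578, -0.0]
wrist_force: [-0.1, -0.4, -4.3]
gripper_width: 0.0445
grasp_force: 112.4
```

```bash
python3 pot.py
```

```text
t 19.58 pos [ 0.4726 -0.1389  0.0885] tooly -160.7 tilt [-0.     0.001 -1.   ]
units xyz [0.3  0.06 0.08] turn units -0.04 F [-0.1 -0.4 -4.3] grip 112.4 0.0445
TCP toolx -5.9 tooly -1.7
scene [(np.int32(45), (np.int64(260), np.int64(190), np.int64(13), np.int64(13)), (np.float64(266.3), np.float64(196.2)))]
side [(np.int32(22), (np.int64(372), np.int64(191), np.int64(10), np.int64(6)), (np.float64(377.2), np.float64(193.9)))]
bar toolx -91.0 tooly 3.5 z 91.2
```

>>> step_arm([
  [[0.1,0.06,0,0],[0.2,0,0,0],[0.2,0,0,0],[0.2,0,0,0],[0.2,0,0,0],[0.2,0,0,0],[0.1,0,0,0],[0,0,0,0]],
])

```text
clock: 20.35
position: [0.4836, -0.1748, 0.0889]
orientation: [0.0, 0.815, -0.579, 0.001]
wrist_force: [0.0, -0.4, -3.8]
gripper_width: 0.0447
grasp_force: 112.5
```

```bash
python3 pot.py
```

```text
t 20.35 pos [ 0.4836 -0.1748  0.0889] tooly -160.8 tilt [ 0.001 -0.    -1.   ]
units xyz [-0.95  0.01  0.09] turn units -0.05 F [ 0.  -0.4 -3.8] grip 112.5 0.0447
TCP toolx 31.6 tooly -0.1
scene [(np.int32(37), (np.int64(249), np.int64(196), np.int64(13), np.int64(13)), (np.float64(255.4), np.float64(202.2)))]
side [(np.int32(27), (np.int64(363), np.int64(186), np.int64(14), np.int64(4)), (np.float64(369.2), np.float64(187.6)))]
bar toolx -52.6 tooly -0.8 z 91.3
```

>>> step_arm([
  [[0.13,0,0,0],[0.13,0,0,0],[0.13,0,0,0],[0.13,0,0,0],[0,0,0,0]],
])

```text
clock: 20.87
position: [0.4888, -0.1896, 0.0889]
orientation: [0.0, 0.815, -0.579, 0.001]
wrist_force: [-0.2, -0.7, -3.8]
gripper_width: 0.0448
grasp_force: 112.5
```

>>> step_arm([
  [[0.1,0,0,0],[0.1,0,0,0],[0.1,0,0,0],[0,0,0,0]],
])

```text
clock: 21.2
position: [0.4912, -0.1971, 0.0886]
orientation: [0.0, 0.816, -0.579, -0.0]
wrist_force: [0.0, 1.5, -6.3]
gripper_width: 0.0444
grasp_force: 112.8
```

```bash
python3 pot.py
```

```text
t 21.2 pos [ 0.4912 -0.1971  0.0886] tooly -160.7 tilt [-0.  0. -1.]
units xyz [-1.74 -0.    0.09] turn units -0.04 F [ 0.   1.5 -6.3] grip 112.8 0.0444
TCP toolx 55.1 tooly 0.2
scene [(np.int32(45), (np.int64(243), np.int64(200), np.int64(12), np.int64(14)), (np.float64(248.6), np.float64(206.3)))]
side [(np.int32(40), (np.int64(360), np.int64(179), np.int64(19), np.int64(6)), (np.float64(370.2), np.float64(181.8)))]
bar toolx -29.3 tooly 5.7 z 91.4
```

>>> step_arm([
  [[0.1,0,0.02,0],[0.1,0,0,0],[0.1,0,0,0],[0,0,0,0]],
])

```text
clock: 21.63
position: [0.4945, -0.2055, 0.0882]
orientation: [-0.0, 0.816, -0.578, 0.0]
wrist_force: [1.1, -0.2, -3.7]
gripper_width: 0.0444
grasp_force: 112.8
```

>>> step_arm([
  [[0.1,0,0,0],[0.1,0,0,0],[0.1,0,0,0],[0,0,0,0]],
])

```text
clock: 21.97
position: [0.4978, -0.2156, 0.0882]
orientation: [0.0, 0.815, -0.579, 0.001]
wrist_force: [0.6, -4.1, -8.9]
gripper_width: 0.0446
grasp_force: 112.9
```

```bash
python3 pot.py
```

```text
t 21.97 pos [ 0.4978 -0.2156  0.0882] tooly -160.7 tilt [ 0.002 -0.    -1.   ]
units xyz [-2.39  0.01  0.07] turn units -0.05 F [ 0.6 -4.1 -8.9] grip 112.9 0.0446
TCP toolx 74.7 tooly 0.2
scene [(np.int32(47), (np.int64(237), np.int64(204), np.int64(13), np.int64(13)), (np.float64(243.0), np.float64(209.8)))]
side []
```

>>> step_arm([
  [[0.07,0,0.02,0],[0.07,0,0,0],[0,0,0,0],[0,0,0,0]],
])

```text
clock: 22.4
position: [0.4986, -0.2179, 0.0878]
orientation: [0.0, 0.816, -0.578, 0.0]
wrist_force: [-1.6, -1.0, -2.4]
gripper_width: 0.0444
grasp_force: 113.4
```

>>> step_arm([
  [[0.07,0,0,0],[0,0,0,0],[0,0,0,0]],
])

```text
clock: 22.65
position: [0.4991, -0.2187, 0.0878]
orientation: [-0.0, 0.816, -0.578, -0.001]
wrist_force: [-1.9, 2.5, 1.4]
gripper_width: 0.0447
grasp_force: 113.9
```

>>> step_arm([
  [[0.1,0,0,0],[0,0,0,0],[0,0,0,0]],
])

```text
clock: 22.9
position: [0.4991, -0.2188, 0.0878]
orientation: [-0.001, 0.816, -0.578, -0.003]
wrist_force: [-6.4, 8.8, 6.4]
gripper_width: 0.0444
grasp_force: 114.8
```

>>> step_arm([
  [[0.1,0,0,0],[0,0,0,0],[0,0,0,0]],
])

```text
clock: 23.15
position: [0.4991, -0.2188, 0.0878]
orientation: [-0.002, 0.816, -0.578, -0.005]
wrist_force: [-7.3, 15.6, 11.6]
gripper_width: 0.0445
grasp_force: 115.4
```

```bash
python3 pot.py
```

```text
t 23.15 pos [ 0.4991 -0.2188  0.0878] tooly -160.6 tilt [-0.011  0.002 -1.   ]
units xyz [-2.5   0.    0.09] turn units -0.01 F [-7.3 15.6 11.6] grip 115.4 0.0445
TCP toolx 78.2 tooly -0.0
scene [(np.int32(46), (np.int64(236), np.int64(204), np.int64(13), np.int64(14)), (np.float64(242.4), np.float64(211.0)))]
side [(np.int32(27), (np.int64(363), np.int64(174), np.int64(13), np.int64(6)), (np.float64(369.5), np.float64(177.2)))]
bar toolx -6.7 tooly 8.5 z 90.0
```

>>> step_arm([
  [[-0.15,0,0,0],[-0.1,0,0,0],[0,0,0,0],[0,0,0,0]],
])

```text
clock: 23.58
position: [0.4991, -0.2184, 0.0878]
orientation: [-0.0, 0.816, -0.578, 0.0]
wrist_force: [-1.4, 2.4, 1.1]
gripper_width: 0.0442
grasp_force: 114.0
```

>>> step_arm([
  [[-0.15,0,0,0],[0,0,0,0],[0,0,0,0]],
])

```text
clock: 23.83
position: [0.4989, -0.2171, 0.0878]
orientation: [0.001, 0.815, -0.579, 0.003]
wrist_force: [1.4, -4.7, -5.3]
gripper_width: 0.0445
grasp_force: 113.1
```

>>> step_arm([
  [[0.2,0,0,0],[0.15,0,0,0],[0,0,0,0],[0,0,0,0]],
])

```text
clock: 24.17
position: [0.4996, -0.2186, 0.0877]
orientation: [-0.002, 0.816, -0.578, -0.004]
wrist_force: [-4.6, 12.3, 9.6]
gripper_width: 0.0447
grasp_force: 115.3
```

>>> step_arm([
  [[-0.08,0,0,0],[0,0,0,0],[0,0,0,0]],
])

```text
clock: 24.42
position: [0.4995, -0.2186, 0.0877]
orientation: [-0.001, 0.816, -0.578, -0.002]
wrist_force: [-3.0, 7.4, 6.0]
gripper_width: 0.0444
grasp_force: 114.6
```

>>> step_arm([
  [[0,0,0,0],[0,0,0,0],[0,0,0,0],[0,0,0,0],[0,0,0,0],[0,0,0,0],[0,0,0,0]],
], hand=-1)

```text
clock: 25.0
position: [0.5001, -0.2219, 0.0876]
orientation: [0.0, 0.816, -0.579, 0.0]
wrist_force: [-0.4, 0.3, -0.2]
gripper_width: 0.0855
grasp_force: 0.0
```

```bash
python3 pot.py; python3 - <<'E'
from pot import *
W=bot.grab_frame("wrist");g=cv2.cvtColor(W,cv2.COLOR_RGB2GRAY)
print(bot.get_obs()["qpos"].round(2))
print("col",g[100:260:2,318].tolist())
for y in(205,215,225): print(y,g[y,270:370:2].tolist())
E
```

```text
t 25.0 pos [ 0.5001 -0.2219  0.0876] tooly -160.7 tilt [ 0. -0. -1.]
units xyz [-2.61  0.01  0.05] turn units -0.04 F [-0.4  0.3 -0.2] grip 0.0 0.0855
TCP toolx 81.4 tooly 0.1
scene [(np.int32(41), (np.int64(236), np.int64(205), np.int64(13), np.int64(13)), (np.float64(242.3), np.float64(210.9)))]
side [(np.int32(27), (np.int64(358), np.int64(176), np.int64(14), np.int64(5)), (np.float64(364.3), np.float64(178.3)))]
bar toolx -5.6 tooly -0.4 z 91.6
[ 0.29  0.69  0.12  1.93 -0.15  0.53 -2.3 ]
col [82, 66, 66, 66, 66, 68, 66, 61, 64, 66, 66, 64, 65, 62, 65, 63, 67, 63, 64, 64, 65, 61, 64, 62, 63, 65, 87, 121, 124, 125, 120, 122, 124, 123, 119, 119, 117, 114, 98, 111, 121, 124, 131, 130, 133, 133, 127, 121, 118, 118, 121, 121, 117, 117, 120, 119, 120, 107, 68, 82, 81, 81, 84, 82, 84, 74, 62, 63, 63, 66, 72, 79, 80, 82, 82, 82, 83, 79, 57, 57]
205 [121, 121, 135, 144, 142, 98, 66, 62, 61, 62, 61, 65, 64, 97, 103, 105, 109, 110, 115, 117, 116, 120, 120, 121, 118, 117, 117, 117, 118, 116, 116, 113, 110, 110, 107, 100, 85, 64, 64, 65, 59, 61, 63, 71, 103, 143, 146, 131, 124, 119]
215 [143, 143, 138, 66, 62, 62, 63, 63, 65, 65, 67, 72, 73, 76, 74, 73, 69, 62, 65, 66, 66, 68, 67, 71, 73, 70, 69, 71, 69, 66, 68, 66, 67, 73, 75, 75, 72, 72, 70, 65, 62, 64, 64, 63, 62, 62, 76, 138, 143, 141]
225 [128, 67, 64, 62, 64, 64, 62, 64, 65, 61, 65, 64, 70, 73, 75, 78, 79, 80, 81, 81, 80, 80, 82, 83, 84, 82, 82, 80, 80, 83, 80, 80, 80, 79, 79, 74, 71, 67, 63, 61, 60, 67, 65, 59, 65, 63, 62, 65, 69, 136]
```

>>> step_arm([
  [[0,0,-0.3,0],[0,0,-0.7,0],[0,0,-1,0],[0,0,-1,0],[0,0,-1,0],[0,0,-0.8,0],[0,0,0,0],[0,0,0,0],[0,0,0,0]],
])

```text
clock: 25.9
position: [0.4996, -0.2214, 0.2316]
orientation: [-0.0, 0.816, -0.578, -0.0]
wrist_force: [0.9, 0.8, 0.0]
gripper_width: 0.0852
grasp_force: 0.0
```

```bash
python3 - <<'E'
from pot import *
s=bot.get_obs(); print(s["clock"],s["position"]); barpos()
print(bot.hand_in())
E
```

```text
25.9 [ 0.49959072 -0.22141493  0.23156137]
scene [(np.int32(41), (np.int64(236), np.int64(205), np.int64(13), np.int64(13)), (np.float64(242.4), np.float64(210.7)))]
side [(np.int32(35), (np.int64(358), np.int64(175), np.int64(19), np.int64(6)), (np.float64(366.6), np.float64(178.0)))]
bar toolx -6.7 tooly 3.7 z 90.9
the job is handed in; nothing more can be done
None
```

The job is handed in at 25.9 s, with no verdict returned: the pipe bottomed and held when pulled back (about 5 N), and the pot measured flat with its bail folded back and let go; the first push had jammed on the fitting's mouth at over 50 N with the pot tipped forward, so I regripped and pushed again; I never measured the collar or rechecked the bystanders at the end.

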